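# Stand the sample vial in its ring

## Task

Pick up the small black-capped vial and stand it upright in the smaller of the two black rings on the blue holder plate, right down on the plate. Lower it in rather than dropping it, let go, and leave the white pot and the blue-lidded jar where they stand.

Things in the scene. Friction and masses are not known exactly. Their poses are not given: they have to be found in the camera images.
- vial: small clear glass vial with tan contents and a black cap, standing upright and loose on the bench; body 22 mm diameter up to 38 mm, cap 19 mm diameter, 48 mm high in all, about 25 g. Origin: centre of its underside; z runs up its axis. It trades places with the white pot and the blue-lidded jar from run to run
- small_ring (a point): centre of the floor of the smaller black ring, at plate-top height (8 mm above the bench). The holder is fixed: a 95 x 165 mm blue plate 8 mm thick with two black rings standing 16 mm above the plate (rims 24 mm above the bench), walls 6 mm. The small ring has a bore of 38 mm (outside 50 mm); the large ring, bore 62 mm (outside 74 mm), has its centre 78 mm from this point along this point's -y axis and stays empty. z is up; the holder may be turned any way about z
- white_pot: white plastic pot with a white lid, 52 mm diameter, 58 mm high, standing loose on the bench: a bystander. Origin: centre of its underside
- blue_jar: white jar with a blue lid, 43 mm diameter, 46 mm high, standing loose on the bench: a bystander. Origin: centre of its underside
There are look-alikes about, which are no part of the job. Leave any orange, pink or purple look-alike of the vial alone.

How it is judged:
By the outcome, as a careful person would: the job done as asked, in the order asked, and still so for the second after the job is handed in, with the robot touching nothing.
It also fails if it takes over 35 s, if anything falls off the work surface, if the arm or the gripper's body presses on something with over 40 N, if the wrist force passes 120 N, or if a joint passes its speed limit or range.

## Robot

A 7-joint arm with a two-finger parallel gripper is mounted at the origin on a cart in front of the work surface, level with it; the furniture and walls round the work are solid. World frame = base frame: x ahead of the robot, y to its left, z up, the work surface at z = 0. Lengths are in m, angles in degrees, forces in N, time in s.
With the tool pointing down it reaches from about 0.35 to 0.9 m from the base axis. Payload 19.9 kg.
Tool frame: the origin (TCP) lies between the finger pads; the fingertips stand r.finger_overhang ahead of it and the grasp point (between the pads) lies 3 mm ahead of it (r.finger_overhang is the distance from the TCP to the fingertips, in m); y points along the fingers, z is the direction in which the jaws open and shut, and the axes are right-handed (so a half turn about y gives the same grasp; the last joint's range is limited). The gripper opens to 94 mm and grips with 3 to 60 N. Pads are 16 mm wide; open, the fingers measure 119 mm over their backs; the gripper's body (75 mm by 177 mm) begins 78 mm behind the grasp point.
Start: joints at [-77.321, 23.915, -0.59, 92.452, 0.269, 63.638, -3.037], TCP at [0.162, 0.604, 0.227] pointing down, gripper open.
Joint ranges: [-161.28, 161.28], [-22.2, 115.67], [-73.04, 71.86], [3.21, 147.25], [-68.34, 248.33], [10.77, 114.83], [-161.83, 161.83]. Speed limits (degrees/s): [108.29, 108.29, 136.94, 136.94, 172.46, 172.46, 172.46].

## Interface

Orientations are given as a 3x3 rotation matrix whose columns are the frame's x, y, z axes.
In Python, from station import monitor, vision, sign_off, r gives the robot as it stands. The module is installed in compiled form; this text tells all that it offers.
- The arm moves only by the shell command python3 -m crank 'ROWS' [FORCE]. ROWS is JSON, a list of rows, each an object with "gripper": the closure, from 0 (fully open) to 1 (shut); "delta_pos": the shift along the tool's x, y, z in mm, a list of three; "spin": the turn about the tool's y in degrees. In form: [{"gripper": gripper, "delta_pos": [tx, ty, tz], "spin": spin}, ...]. A call has 1 to 8 rows; each row is the pose to reach, as a shift and turn from the pose commanded when the call began, along the tool's axes at that moment; what a row does not reach only later rows make up. A row lasts 1/8 s, in which the tool goes at most 62.5 mm and 10.7 degrees, less where a joint would pass 70% of its speed; a pose out of reach is approached as far as the arm can. A call with a gripper value outside its range is refused whole. The fingers move at their own pace and stop on an object; FORCE is the grip in N (left out, the last holds). Time passes only in rows, so rows that repeat a pose let the fingers close. It gives the time, the measured TCP pose, the force and the opening at its end, in the units of the state.
- monitor.read_state(): the state, without advancing time (a new reading comes with each control period).
- vision.camera(name): name is "side" or "top" or "wrist"; returns (picture, depth): 384x512x3 uint8, red, green, blue; 384x512 float32, m along the optical axis (not along the pixel's ray), 0 where there is no reading.
- vision.camera_model(name): a dict with "intrinsics" (3x3 intrinsics, pixels), "eye" and "rotation" of the camera in the world. Camera axes: x right, y down, z forward; pixel columns grow to the right and rows downward; lengths in m; the calibration is good to about 2 mm. A picture is of the moment at which its call begins: read the wrist's pose just before it. camera_model takes no time and is no camera call; for the wrist camera it gives the pose at the moment of the call.
- sign_off(): hands the job in, once; it reports no verdict.
The state is a dict: "time_s": time; "qpos": joint angles; "joint_velocities": joint speeds; "effort": joint torques, N m; "position": TCP position; "ee_rot": TCP orientation; "contact_force": force on the tool from outside, world axes, zero at the start; "ft_torque": the same for the moment, N m; "width": finger opening in m.
Only numpy, scipy, OpenCV 4.12 (cv2) and the standard library are available. Lean on these libraries where they do the work, as an engineer would, in place of code of your own. Each camera call takes 0.05 s, during which the arm holds its last target.

## Working session

There is one attempt and no reset: what is moved stays moved. The work goes in short steps, Python scripts to look and compute and a shell command to move; the robot and the scene stay as the last step left them, time stands still between calls to the robot, and variables do not carry over. Pictures are saved under pics/ and viewed, and the job is handed in when it is done.

```bash
mkdir -p pics; cat > h.py <<'E'
from station import monitor, vision, sign_off, r
import numpy as np, cv2
def snap(n,f):
    m=vision.camera_model(n); p,d=vision.camera(n)
    cv2.imwrite(f'pics/{f}.png',p[:,:,::-1]); np.savez(f'pics/{f}.npz',p=p,d=d,K=m['intrinsics'],e=m['eye'],R=m['rotation'])
def load(f):
    return np.load(f'pics/{f}.npz')
def pts(z):
    d=z['d'];v,u=np.indices(d.shape);K=np.array(z['K'])
    c=np.stack([(u-K[0,2])/K[0,0]*d,(v-K[1,2])/K[1,1]*d,d],-1)
    return c@np.array(z['R']).T+np.array(z['e'])
E
python3 - <<'E'
from h import *
s=monitor.read_state();print({k:np.round(v,3).tolist() for k,v in s.items()},r.finger_overhang)
snap('top','top1');snap('side','side1')
for f in('top1','side1'): print(load(f)['e'])
E
```

```text
{'time_s': 0.0, 'qpos': [-77.32, 23.949, -0.589, 92.486, 0.27, 63.639, -3.037], 'joint_velocities': [0.016, 0.113, 0.047, -0.029, -0.017, -0.064, -0.012], 'effort': [0.001, -85.126, 0.639, -42.6, -0.049, 0.019, 0.0], 'position': [0.162, 0.603, 0.227], 'ee_rot': [[0.966, -0.0, 0.26], [-0.26, -0.001, 0.966], [0.0, -1.0, -0.001]], 'contact_force': [0.259, -0.097, -0.642], 'ft_torque': [-0.0, -0.022, 0.024], 'width': 0.094} 0.022
[0.42880949 0.05742962 1.01097556]
[0.2458621  0.70272883 0.56296622]
```

View pics/top1.png

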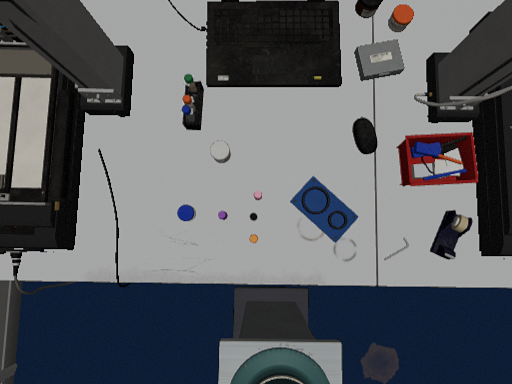

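View pics/side1.png

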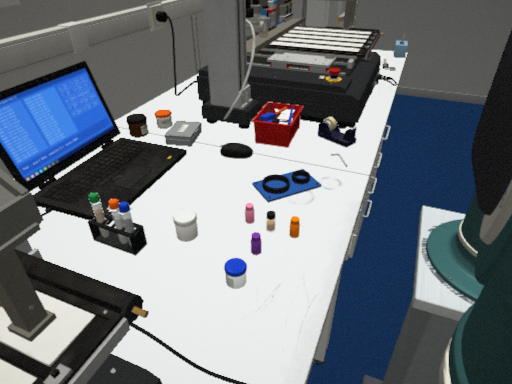

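```bash
python3 - <<'E'
from h import *
z=load('top1');P=pts(z);p=z['p'].astype(int)
for n,(u,v) in dict(black=(253,216),pink=(257,195),purple=(223,215),orange=(253,239),jar=(186,213),pot=(220,151),small=(338,219),large=(315,201),plate=(324,209),bl=(20,370)).items(): print(n,P[v,u].round(4),p[v,u])
# vial: points above 30mm near
def blob(u,v,w,lo):
    Q=P[v-w:v+w+1,u-w:u+w+1].reshape(-1,3);Q=Q[Q[:,2]>lo];print(len(Q),Q.mean(0).round(4),(Q.max(0)+Q.min(0)).round(4)/2,np.ptp(Q,axis=0).round(3))
blob(253,216,9,.04);blob(257,195,8,.04);blob(253,239,9,.04);blob(223,215,9,.04);blob(186,213,12,.04);blob(220,151,14,.05)
# rings: rim points
v0,v1,u0,u1=170,250,280,370
Q=P[v0:v1,u0:u1].reshape(-1,3);C=p[v0:v1,u0:u1].reshape(-1,3)
rim=Q[(Q[:,2]>.020)&(Q[:,2]<.03)]
print(len(rim))
im=cv2.resize(z['p'][v0:v1,u0:u1,::-1],None,fx=5,fy=5,interpolation=cv2.INTER_CUBIC)
im2=cv2.resize(z['p'][180:255,205:285,::-1],None,fx=5,fy=5,interpolation=cv2.INTER_CUBIC)
h=max(im.shape[0],im2.shape[0]);o=np.zeros((h,im.shape[1]+im2.shape[1],3),np.uint8);o[:im.shape[0],:im.shape[1]]=im;o[:im2.shape[0],im.shape[1]:]=im2
cv2.imwrite('pics/crop1.png',cv2.resize(o,(800,int(h*800/o.shape[1]))))
from scipy.optimize import least_squares
a=P[219,338,:2];b=P[201,315,:2]
def f(x):
    d=78e-3*np.array([np.cos(x[2]),np.sin(x[2])])
    r1=np.linalg.norm(rim[:,:2]-x[:2],axis=1)-.022; r2=np.linalg.norm(rim[:,:2]-x[:2]-d,axis=1)-.034
    return np.where(abs(r1)<abs(r2),r1,r2)
s=least_squares(f,[*a,np.arctan2(*(b-a)[::-1])],loss='soft_l1',f_scale=.003)
print(s.x,np.degrees(s.x[2]),np.abs(s.fun).mean(), rim[:,2].mean())
E
```

```text
black [0.4714 0.0762 0.0506] [22 20 19]
pink [0.5258 0.0669 0.0496] [191 142 164]
purple [0.4726 0.1532 0.0507] [125  74 148]
orange [0.4128 0.0751 0.0479] [190 129  60]
jar [0.4764 0.2488 0.0469] [ 22  43 128]
pot [0.6377 0.1648 0.0594] [170 170 168]
small [ 0.469  -0.1514  0.0079] [ 31  56 102]
large [ 0.5163 -0.0891  0.0102] [ 28  57 101]
plate [ 0.4942 -0.1109  0.0243] [33 31 29]
bl [-0.2571  1.2196 -0.917 ] [12 28 51]
45 [0.4691 0.0748 0.1128] [0.45405 0.07075 0.526  ] [0.051 0.027 0.97 ]
48 [0.525  0.0657 0.089 ] [0.484   0.0657  0.52595] [0.11  0.018 0.97 ]
48 [0.4165 0.0739 0.1096] [0.41825 0.07015 0.52565] [0.021 0.025 0.971]
46 [0.4739 0.1556 0.0702] [0.4559 0.112  0.5259] [0.054 0.109 0.97 ]
223 [0.4782 0.2483 0.0604] [0.46435 0.1648  0.52565] [0.071 0.215 0.971]
315 [0.6371 0.1645 0.0773] [0.5483 0.1244 0.5308] [0.239 0.134 0.96 ]
319
[ 0.4672653  -0.14610929  0.84641831] 48.4961967804857 0.0015717924380563523 0.024979913229004665
```

View pics/crop1.png

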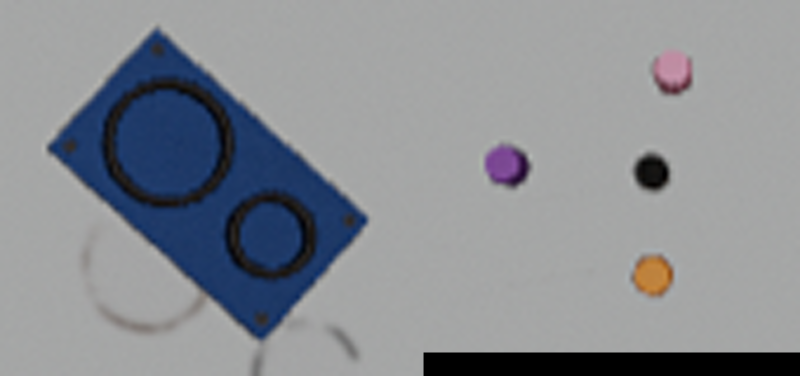

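The picture and crop show four vial-sized things: pink (257,195), purple (223,215), orange (253,239) and black cap (253,216). Only (253,216) has a black cap, and the side view at (271,220) shows it with clear/tan contents, so that is the target. The small ring is at about (338,219), with the pot (220,151) and jar (186,213) well clear.

```bash
python3 - <<'E'
from h import *
z=load('top1');p=z['p'].astype(int);K=z['K'];R=z['R'];e=z['e']
def cast(u,v,h):
    d=R@np.array([(u-K[0,2])/K[0,0],(v-K[1,2])/K[1,1],1]); return e+d*(h-e[2])/d[2]
g=p[206:228,243:265].sum(2);w=np.clip(250-g,0,None);vv,uu=np.indices(g.shape)
u=(w*uu).sum()/w.sum()+243;v=(w*vv).sum()/w.sum()+206
print('top',u,v,cast(u,v,.047))
P=pts(z);Q=P[200:232,238:270].reshape(-1,3);Q=Q[(Q[:,2]>.044)&(Q[:,2]<.056)];print(len(Q),np.median(Q,0),(Q.max(0)+Q.min(0))/2)
z=load('side1');P=pts(z);Q=P[208:232,260:283].reshape(-1,3);Q=Q[(Q[:,2]>.015)];Q=Q[Q[:,2]<.06];print(len(Q),np.median(Q,0),(Q.max(0)+Q.min(0))/2,np.ptp(Q,axis=0))
cv2.imwrite('pics/crop2.png',cv2.resize(z['p'][195:260,235:315,::-1],None,fx=7,fy=7,interpolation=cv2.INTER_CUBIC))
s=monitor.read_state();d=np.array([.47,.0765,.15])-s['position'];print((s['ee_rot'].T@d*1000).round(1))
E
```

```text
top 253.17351012261193 216.29712004562305 [0.47078102 0.07580545 0.047     ]
41 [0.47156027 0.07619635 0.048807  ] [0.47154105 0.07627062 0.04924109]
139 [0.46913582 0.08329002 0.03610471] [0.47007575 0.07755308 0.03208975] [0.02004622 0.02287112 0.03300324]
[ 433.9   77.4 -428.7]
```

View pics/crop2.png

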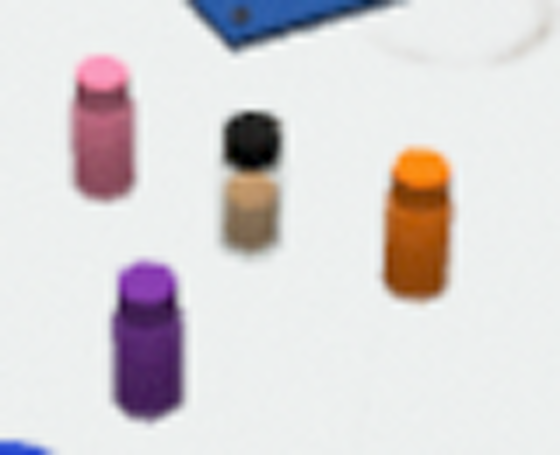

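The crop at (253,140) confirms it: black cap over tan contents, with the pink, purple and orange ones around it. Approaching from above.

```bash
python3 -m crank '[{"gripper":0.3,"delta_pos":[40,0,-40],"spin":0},{"gripper":0.3,"delta_pos":[80,0,-80],"spin":0},{"gripper":0.3,"delta_pos":[120,0,-120],"spin":0},{"gripper":0.3,"delta_pos":[160,0,-160],"spin":0},{"gripper":0.3,"delta_pos":[200,0,-200],"spin":0},{"gripper":0.3,"delta_pos":[240,0,-240],"spin":0},{"gripper":0.3,"delta_pos":[280,0,-280],"spin":0},{"gripper":0.3,"delta_pos":[310,0,-310],"spin":0}]' 15
cat > st.py <<'E'
from h import *
import sys
s=monitor.read_state();d=np.array(eval(sys.argv[1]))-s['position']
print(round(s['time_s'],2),s['position'].round(4),'q',np.round(s['qpos'],1),'w',s['width'],'F',s['contact_force'].round(1));print(s['ee_rot'].round(3).tolist());print('to go tool mm',(s['ee_rot'].T@d*1000).round(1))
E
python3 st.py [.4709,.0763,.15]
```

```text
time_s: 1.1
position: [0.3819, 0.2215, 0.2275]
ee_rot: [[0.965, 0.0, 0.261], [-0.261, -0.0, 0.965], [0.0, -1.0, 0.0]]
contact_force: [0.6, 1.6, 0.3]
width: 0.0657
1.1 [0.3819 0.2215 0.2275] q [-47.6   4.7  14.3 117.7  -1.4  57.8  42.2] w 0.06570334597408545 F [0.6 1.6 0.3]
[[0.965, 0.0, 0.261], [-0.261, -0.0, 0.965], [0.0, -1.0, 0.0]]
to go tool mm [ 123.8   77.5 -116.9]
```

```bash
python3 -m crank '[{"gripper":0.4,"delta_pos":[30,10,-29],"spin":0},{"gripper":0.4,"delta_pos":[62,30,-58],"spin":0},{"gripper":0.4,"delta_pos":[93,50,-88],"spin":0},{"gripper":0.4,"delta_pos":[124,77,-117],"spin":0},{"gripper":0.4,"delta_pos":[124,77,-117],"spin":0},{"gripper":0.4,"delta_pos":[124,77,-117],"spin":0}]' 15
python3 st.py [.4709,.0763,.03]
python3 -c "
from h import *
snap('wrist','w1')"
```

```text
time_s: 1.85
position: [0.4703, 0.0788, 0.1505]
ee_rot: [[0.966, -0.0, 0.26], [-0.26, -0.0, 0.966], [-0.0, -1.0, -0.0]]
contact_force: [-0.8, 0.4, 0.0]
width: 0.0568
1.85 [0.4703 0.0788 0.1505] q [-32.3  15.2  22.  117.9  -7.6  48.3  68.9] w 0.056780716325353635 F [-0.8  0.4  0. ]
[[0.966, -0.0, 0.26], [-0.26, -0.0, 0.966], [-0.0, -1.0, -0.0]]
to go tool mm [  1.3 120.5  -2.2]
```

View pics/w1.png

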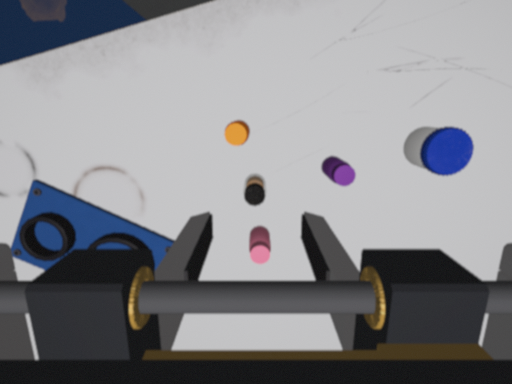

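Wrist view: black cap at (254,194), orange (236,133), purple (342,174), pink (260,252). I'll triangulate the cap.

```bash
python3 - <<'E'
from h import *
z=load('w1');P=pts(z);p=z['p'].astype(int)
Q=P[170:215,235:275].reshape(-1,3);C=p[170:215,235:275].reshape(-1,3)
m=(Q[:,2]>.044)&(Q[:,2]<.056)&(C.max(1)<70);Q=Q[m];print(len(Q),np.median(Q,0).round(4),((Q.max(0)+Q.min(0))/2).round(4),np.ptp(Q,axis=0).round(4))
E
```

```text
309 [0.4707 0.0762 0.0474] [0.4711 0.0762 0.0467] [0.0179 0.0171 0.0051]
```

```bash
python3 st.py [.4708,.0763,.042]
```

```text
1.9 [0.4704 0.0793 0.1508] q [-32.4  15.1  22.  117.9  -7.6  48.3  68.9] w 0.056218724057760155 F [0.1 0.  0.4]
[[0.966, 0.0, 0.259], [-0.259, 0.0, 0.966], [0.0, -1.0, 0.0]]
to go tool mm [  1.2 108.8  -2.8]
```

```bash
python3 -m crank '[{"gripper":0.4,"delta_pos":[1,0,-3],"spin":0},{"gripper":0.4,"delta_pos":[1,25,-3],"spin":0},{"gripper":0.4,"delta_pos":[1,50,-3],"spin":0},{"gripper":0.4,"delta_pos":[1,75,-3],"spin":0},{"gripper":0.4,"delta_pos":[1,95,-3],"spin":0},{"gripper":0.4,"delta_pos":[1,108,-3],"spin":0},{"gripper":0.4,"delta_pos":[1,108,-3],"spin":0}]' 15
python3 st.py [.4708,.0763,.042]
python3 -c "
from h import *
snap('side','s2')
cv2.imwrite('pics/s2c.png',cv2.resize(load('s2')['p'][130:280,170:370,::-1],None,fx=4,fy=4,interpolation=cv2.INTER_CUBIC))"
```

```text
time_s: 2.78
position: [0.4705, 0.0754, 0.0423]
ee_rot: [[0.966, -0.001, 0.259], [-0.259, -0.0, 0.966], [-0.001, -1.0, -0.0]]
contact_force: [0.7, -0.1, 0.1]
width: 0.0561
2.77 [0.4705 0.0754 0.0423] q [-28.2  26.2  18.3 121.4 -14.2  34.4  75.1] w 0.056078714790622076 F [ 0.7 -0.1  0.1]
[[0.966, -0.001, 0.259], [-0.259, -0.0, 0.966], [-0.001, -1.0, -0.0]]
to go tool mm [0.1 0.3 1. ]
```

View pics/s2c.png

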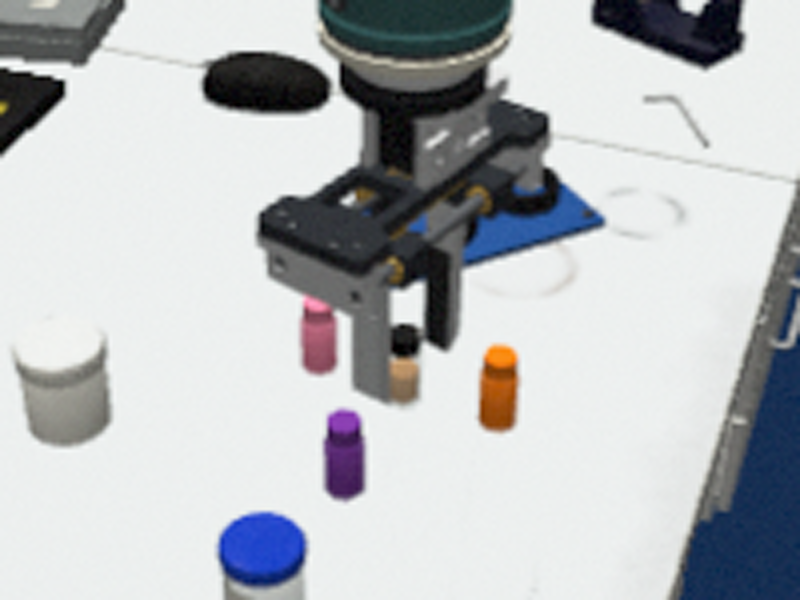

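The vial (400,365 in the crop) is between the fingers, which clear purple and pink. Closing.

```bash
python3 -m crank '[{"gripper":0.65,"delta_pos":[0,0,1],"spin":0},{"gripper":0.7,"delta_pos":[0,0,1],"spin":0},{"gripper":0.75,"delta_pos":[0,0,1],"spin":0},{"gripper":0.8,"delta_pos":[0,0,1],"spin":0},{"gripper":0.9,"delta_pos":[0,0,1],"spin":0},{"gripper":0.9,"delta_pos":[0,0,1],"spin":0},{"gripper":0.9,"delta_pos":[0,0,1],"spin":0}]' 12
```

```text
time_s: 3.7
position: [0.4711, 0.0763, 0.0426]
ee_rot: [[0.966, 0.0, 0.26], [-0.26, 0.0, 0.966], [0.0, -1.0, 0.0]]
contact_force: [-0.1, 0.8, 4.5]
width: 0.0212
```

```bash
python3 -m crank '[{"gripper":0.9,"delta_pos":[0,-5,0],"spin":0},{"gripper":0.9,"delta_pos":[0,-20,0],"spin":0},{"gripper":0.9,"delta_pos":[0,-40,0],"spin":0},{"gripper":0.9,"delta_pos":[0,-60,0],"spin":0},{"gripper":0.9,"delta_pos":[0,-80,0],"spin":0},{"gripper":0.9,"delta_pos":[0,-80,0],"spin":0}]' 12
python3 st.py [.4673,-.1461,.122]
python3 -c "
from h import *
snap('side','s3');snap('wrist','w3')
cv2.imwrite('pics/s3c.png',cv2.resize(load('s3')['p'][130:280,170:370,::-1],None,fx=4,fy=4,interpolation=cv2.INTER_CUBIC))"
```

```text
time_s: 4.45
position: [0.4717, 0.0765, 0.1243]
ee_rot: [[0.966, 0.003, 0.26], [-0.26, 0.001, 0.966], [0.002, -1.0, 0.002]]
contact_force: [0.3, 0.1, -0.5]
width: 0.0217
4.45 [0.4717 0.0765 0.1243] q [-31.7  17.7  21.9 119.   -9.3  44.7  70.8] w 0.02167903722188348 F [ 0.3  0.1 -0.5]
[[0.966, 0.003, 0.26], [-0.26, 0.001, 0.966], [0.002, -1.0, 0.002]]
to go tool mm [  53.5    2.  -216.1]
```

View pics/s3c.png

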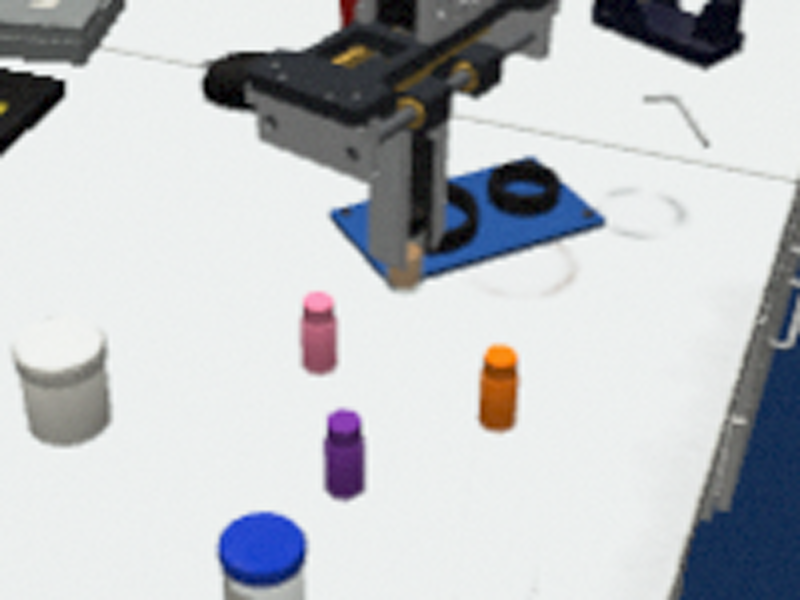

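View pics/w3.png

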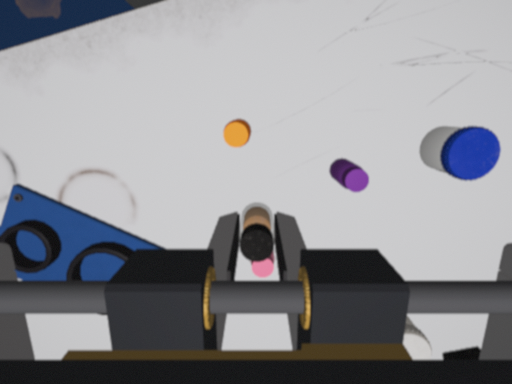

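Held (width 21.7 mm), lifted clear; the others undisturbed. Now refining the ring centre with ellipse fits to the dark rim.

```bash
python3 - <<'E'
from h import *
from scipy.optimize import least_squares
def run(f,box):
    z=load(f);p=z['p'].astype(int);P=pts(z);u0,v0,u1,v1=box
    Q=P[v0:v1,u0:u1].reshape(-1,3);C=p[v0:v1,u0:u1].reshape(-1,3)
    m=(C.max(1)<60)&(Q[:,2]>.0215)&(Q[:,2]<.029)
    rim=Q[m]
    def g(x):
        d=78e-3*np.array([np.cos(x[2]),np.sin(x[2])])
        r1=np.linalg.norm(rim[:,:2]-x[:2],axis=1)-.022; r2=np.linalg.norm(rim[:,:2]-x[:2]-d,axis=1)-.034
        return np.where(abs(r1)<abs(r2),r1,r2)
    s=least_squares(g,[.467,-.146,.846],loss='soft_l1',f_scale=.002)
    print(f,len(rim),rim[:,2].mean().round(4),s.x.round(4),np.abs(s.fun).mean().round(5))
run('top1',(280,170,370,250));run('side1',(245,160,330,205));run('w3',(0,200,130,310)); run('w1',(10,190,180,260))
# blue floor inside small ring, top view + colour-only rim
z=load('top1');p=z['p'];hsv=cv2.cvtColor(p,cv2.COLOR_RGB2HSV)
K=z['K'];R=z['R'];e=z['e']
def cast(u,v,h):
    d=R@np.array([(u-K[0,2])/K[0,0],(v-K[1,2])/K[1,1],1]); return e+d*(h-e[2])/d[2]
dark=(p.max(2)<62).astype(np.uint8);dark[:170]=0;dark[250:]=0;dark[:,:280]=0;dark[:,370:]=0
cs,_=cv2.findContours(dark,cv2.RETR_CCOMP,cv2.CHAIN_APPROX_NONE)
for c in cs:
    if len(c)>15:
        el=cv2.fitEllipse(c);print(len(c),np.round(el[0],2),np.round(el[1],1),cast(*el[0],.024).round(4))
E
```

```text
top1 265 0.0253 [ 0.4668 -0.1462  0.8484] 0.00138
side1 116 0.023 [ 0.4666 -0.1444  0.843 ] 0.00146
w3 1029 0.023 [ 0.467  -0.1455  0.8473] 0.00123
w1 876 0.023 [ 0.467  -0.1457  0.85  ] 0.00127
52 [337.06 219.75] [17.6 18.7] [ 0.4664 -0.1455  0.024 ]
41 [336.95 219.76] [14.  15.6] [ 0.4663 -0.1452  0.024 ]
77 [315.2  200.04] [26.4 27.3] [ 0.5177 -0.0876  0.024 ]
66 [315.09 200.15] [22.8 24.3] [ 0.5174 -0.0873  0.024 ]
```

All views agree: ring centre ≈ (0.4668, -0.1457).

```bash
python3 -m crank '[{"gripper":0.9,"delta_pos":[5,0,-20],"spin":0},{"gripper":0.9,"delta_pos":[14,0,-55],"spin":0},{"gripper":0.9,"delta_pos":[23,0,-95],"spin":0},{"gripper":0.9,"delta_pos":[33,0,-135],"spin":0},{"gripper":0.9,"delta_pos":[42,0,-170],"spin":0},{"gripper":0.9,"delta_pos":[50,0,-200],"spin":0},{"gripper":0.9,"delta_pos":[53,0,-216],"spin":0},{"gripper":0.9,"delta_pos":[53,0,-216],"spin":0}]' 12
python3 -c "
from h import *
snap('wrist','w4')"
python3 st.py [.4668,-.1457,.0505]
```

```text
time_s: 5.55
position: [0.4657, -0.1465, 0.1221]
ee_rot: [[0.965, -0.001, 0.261], [-0.261, -0.0, 0.965], [-0.001, -1.0, -0.0]]
contact_force: [0.3, 0.9, -0.6]
width: 0.0213
5.6 [ 0.4659 -0.1455  0.1221] q [ -8.8  19.6  26.6 117.7 -12.2  45.3 100. ] w 0.02134965029662598 F [ 0.3  0.7 -0.1]
[[0.966, -0.001, 0.26], [-0.26, 0.0, 0.966], [-0.001, -1.0, 0.0]]
to go tool mm [ 1.  71.6  0. ]
```

View pics/w4.png

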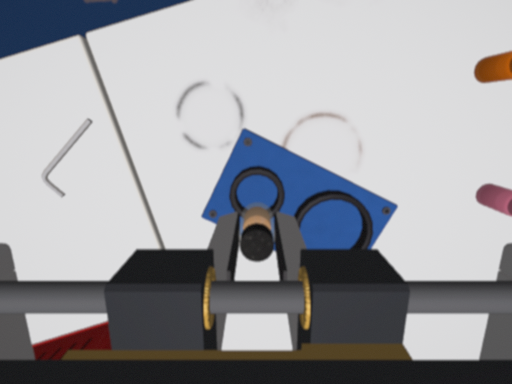

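Wrist view: vial (cap 257,242; bottom ≈257,210) with the small ring at (257,192), beyond and below it. Checking vial tilt/offset relative to the TCP.

```bash
python3 - <<'E'
from h import *
z=load('w4');P=pts(z);p=z['p'].astype(int)
sub=(slice(195,265),slice(238,278));Q=P[sub].reshape(-1,3);C=p[sub].reshape(-1,3)
for lo,hi in((.075,.085),(.085,.095),(.095,.105),(.105,.113),(.113,.122),(.122,.127),(.127,.135)):
    m=(Q[:,2]>lo)&(Q[:,2]<hi);q=Q[m]
    if m.sum()>5:print(lo,m.sum(),np.median(q,0).round(4),q.min(0).round(4),q.max(0).round(4))
K,R,e=z['K'],z['R'],z['e']
for X in([.4659,-.1455,.080],[.4659,-.1455,.128],[.4668,-.1457,.024]):
    c=R.T@(np.array(X)-e);print(X,(K@c/c[2])[:2].round(1))
E
```

```text
0.075 60 [ 0.4569 -0.1433  0.0826] [ 0.4552 -0.1556  0.0794] [ 0.4671 -0.1361  0.085 ]
0.085 138 [ 0.4567 -0.1445  0.0901] [ 0.4551 -0.1563  0.0852] [ 0.4663 -0.136   0.095 ]
0.095 193 [ 0.4572 -0.1439  0.1009] [ 0.4545 -0.1566  0.095 ] [ 0.4664 -0.1318  0.1049]
0.105 194 [ 0.4578 -0.1428  0.1092] [ 0.4545 -0.1591  0.105 ] [ 0.4759 -0.1323  0.113 ]
0.113 371 [ 0.4592 -0.1444  0.1152] [ 0.4547 -0.1593  0.113 ] [ 0.4753 -0.1331  0.122 ]
0.122 545 [ 0.4646 -0.1466  0.1265] [ 0.4568 -0.1565  0.122 ] [ 0.4766 -0.1337  0.127 ]
0.127 482 [ 0.4663 -0.1461  0.1274] [ 0.457  -0.1563  0.127 ] [ 0.4758 -0.1341  0.135 ]
[0.4659, -0.1455, 0.08] [258.4 215.1]
[0.4659, -0.1455, 0.128] [259.1 244.5]
[0.4668, -0.1457, 0.024] [258.1 194.9]
```

```bash
python3 -m crank '[{"gripper":0.9,"delta_pos":[1,8,0],"spin":0},{"gripper":0.9,"delta_pos":[1,20,0],"spin":0},{"gripper":0.9,"delta_pos":[1,32,0],"spin":0},{"gripper":0.9,"delta_pos":[1,44,0],"spin":0},{"gripper":0.9,"delta_pos":[1,54,0],"spin":0},{"gripper":0.9,"delta_pos":[1,62,0],"spin":0},{"gripper":0.9,"delta_pos":[1,67,0],"spin":0},{"gripper":0.9,"delta_pos":[1,67,0],"spin":0}]' 12
python3 st.py [.4668,-.1457,.0502]
python3 -c "
from h import *
snap('side','s5')
cv2.imwrite('pics/s5c.png',cv2.resize(load('s5')['p'][120:220,220:350,::-1],None,fx=6,fy=6,interpolation=cv2.INTER_CUBIC))"
```

```text
time_s: 6.6
position: [0.4669, -0.1464, 0.0553]
ee_rot: [[0.966, -0.0, 0.26], [-0.26, -0.0, 0.966], [-0.0, -1.0, -0.0]]
contact_force: [0.4, 0.2, 1.2]
width: 0.0212
6.6 [ 0.4669 -0.1464  0.0553] q [ -5.7  26.4  23.5 119.5 -17.   37.2 104.2] w 0.021213965641231652 F [0.4 0.2 1.2]
[[0.966, -0.0, 0.26], [-0.26, -0.0, 0.966], [-0.0, -1.0, -0.0]]
to go tool mm [-0.3  5.1  0.7]
```

View pics/s5c.png

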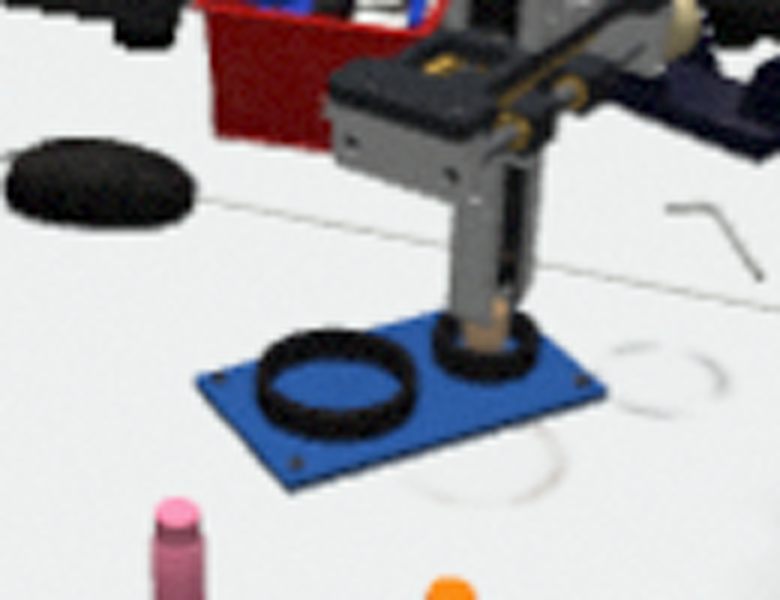

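The vial's bottom (485,345 in the crop) is inside the small ring, and the fingertips are just above the rim. Lowering the last 5 mm slowly.

```bash
python3 -m crank '[{"gripper":0.9,"delta_pos":[0,1,0.5],"spin":0},{"gripper":0.9,"delta_pos":[0,2,0.5],"spin":0},{"gripper":0.9,"delta_pos":[0,3,0.5],"spin":0},{"gripper":0.9,"delta_pos":[0,4,0.5],"spin":0},{"gripper":0.9,"delta_pos":[0,4.5,0.5],"spin":0},{"gripper":0.9,"delta_pos":[0,4.5,0.5],"spin":0}]' 12
```

```text
time_s: 7.4
position: [0.4671, -0.1459, 0.051]
ee_rot: [[0.966, -0.0, 0.26], [-0.26, -0.0, 0.966], [-0.0, -1.0, -0.0]]
contact_force: [0.2, 0.5, -1.0]
width: 0.0216
```

```bash
python3 -m crank '[{"gripper":0.9,"delta_pos":[0,0.5,0],"spin":0},{"gripper":0.9,"delta_pos":[0,0.8,0],"spin":0},{"gripper":0.9,"delta_pos":[0,0.8,0],"spin":0}]' 12; python3 st.py [.4668,-.1457,.0502]
```

```text
time_s: 7.78
position: [0.4673, -0.1459, 0.0505]
ee_rot: [[0.966, 0.0, 0.26], [-0.26, 0.0, 0.966], [0.0, -1.0, 0.0]]
contact_force: [-2.4, 0.5, 8.3]
width: 0.0216
7.78 [ 0.4673 -0.1459  0.0505] q [ -5.5  26.9  23.2 119.6 -17.4  36.6 104.4] w 0.021601506248623174 F [-2.4  0.5  8.3]
[[0.966, 0.0, 0.26], [-0.26, 0.0, 0.966], [0.0, -1.0, 0.0]]
to go tool mm [-0.6  0.3  0.1]
```

8 N of upward force at the expected height (0.0505 vs 0.0502 m): it's seated on the plate. Releasing gently.

```bash
python3 -m crank '[{"gripper":0.76,"delta_pos":[0,0,0],"spin":0},{"gripper":0.74,"delta_pos":[0,0,0],"spin":0},{"gripper":0.7,"delta_pos":[0,0,0],"spin":0},{"gripper":0.6,"delta_pos":[0,0,0],"spin":0},{"gripper":0.5,"delta_pos":[0,0,0],"spin":0},{"gripper":0.5,"delta_pos":[0,0,0],"spin":0},{"gripper":0.5,"delta_pos":[0,0,0],"spin":0}]'
```

```text
time_s: 8.65
position: [0.4672, -0.1459, 0.0502]
ee_rot: [[0.966, 0.0, 0.26], [-0.26, -0.0, 0.966], [0.0, -1.0, -0.0]]
contact_force: [0.0, 1.2, 1.2]
width: 0.0471
```

```bash
python3 -m crank '[{"gripper":0.5,"delta_pos":[0,-10,0],"spin":0},{"gripper":0.5,"delta_pos":[0,-30,0],"spin":0},{"gripper":0.5,"delta_pos":[0,-60,0],"spin":0},{"gripper":0.5,"delta_pos":[0,-90,0],"spin":0},{"gripper":0.5,"delta_pos":[0,-120,0],"spin":0},{"gripper":0.5,"delta_pos":[0,-120,0],"spin":0}]'
python3 -c "
from h import *
snap('side','s6');snap('wrist','w6');snap('top','t6')
cv2.imwrite('pics/s6c.png',cv2.resize(load('s6')['p'][130:300,170:370,::-1],None,fx=3,fy=3,interpolation=cv2.INTER_CUBIC))
z=load('w6');P=pts(z)
q=P.reshape(-1,3);m=(np.hypot(q[:,0]-.4668,q[:,1]+.1457)<.018)&(q[:,2]>.05)&(q[:,2]<.065);q=q[m];print(len(q),np.median(q,0).round(4),((q.max(0)+q.min(0))/2).round(4))
for f in('side1','s6'):
  P=pts(load(f));print([P[v,u].round(3).tolist() for u,v in((185,220),(236,268),(249,212),(255,240),(294,225))])
"
```

```text
time_s: 9.4
position: [0.4682, -0.1461, 0.1726]
ee_rot: [[0.966, 0.004, 0.26], [-0.26, -0.0, 0.966], [0.004, -1.0, 0.001]]
contact_force: [-0.2, 0.0, -0.3]
width: 0.0471
332 [ 0.4673 -0.1461  0.0554] [ 0.4678 -0.1463  0.0537]
[[0.633, 0.181, 0.057], [0.475, 0.256, 0.043], [0.527, 0.076, 0.034], [0.474, 0.166, 0.041], [0.415, 0.083, 0.036]]
[[0.633, 0.181, 0.057], [0.475, 0.258, 0.045], [0.527, 0.074, 0.033], [0.473, 0.168, 0.042], [0.414, 0.086, 0.038]]
```

View pics/s6c.png

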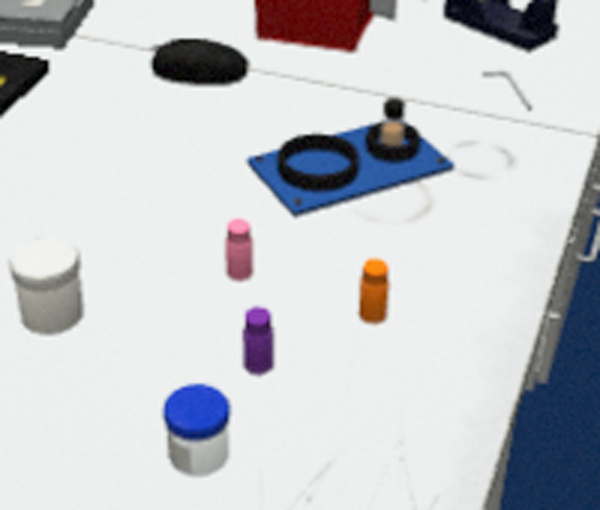

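View pics/w6.png

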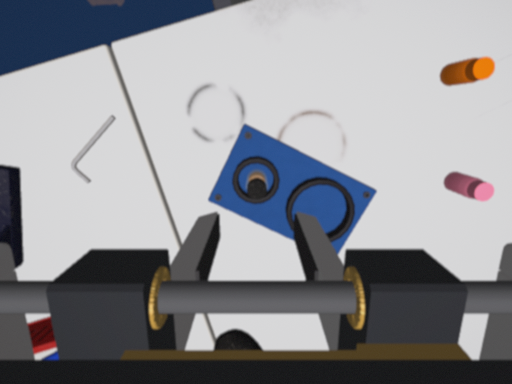

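The vial stands upright in the small ring: cap at (393,108) in the side crop and (257,188) in the wrist view. The cap top is at z ≈ 0.055, where 0.056 is expected, and the robot is clear.

```bash
python3 -c "
from h import *
print(sign_off())"
```

```text
the job is handed in; nothing more can be done
None
```

The black-capped vial now stands upright in the small ring, right down on the plate, and I handed the job in at about 9.6 s of the 35 s allowed.

- **Placing:** I gripped the vial high on its body so the fingers stayed above the ring rim. I lowered it until it met the plate with about 8 N, then opened the fingers gently and backed straight up.
- **Vial:** the wrist camera put the cap's centre within about 1 mm of the ring centre. The cap top read about 0.055 m, against 0.056 m expected with the vial on the plate.
- **Other things:** the white pot, the blue-lidded jar and the pink, purple and orange look-alikes stand where they were; spot readings before and after agree to within about 3 mm.
- **Robot:** it was clear of everything, with the gripper about 120 mm above its release height.

No check failed. The camera views of the ring centre differed by less than 2 mm, well inside the 8 mm of clearance around the vial.

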